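# Fetch the bit case from behind the stock

## Task

The black bit case stands at the back of the low shelf board, behind a jar, a carton and a steel hub. Clear all three of these into the square white tray, then stand the case upright on its long edge in the narrow metal tray, and only then put the jar, the carton and the hub back exactly where each of them stood, the carton squared up as before. Keep everything upright, and leave the green bin, the tin and the wrench alone.

Things in the scene. Friction and masses are not known exactly. Their poses are not given: they have to be found in the camera images.
- case: slim black plastic bit case, 36 (x) x 150 (y) x 80 (z) mm, standing on its long edge at the back of the board, long axis y along the board; 0.5 kg; grip it across its 36 mm. Two steel latches on top. The three front things stand about 10 mm before its -x face: no room for a finger there until they are cleared. Origin: centre of its underside, z up.
- jar: round lidded glass jar of fixings, 46 mm diameter (one width from bottom to top), 80 mm tall, 0.22 kg, standing in front of the case. Origin: centre of its underside, z up.
- carton: square brown cardboard carton, rigid and full, 44 x 44 mm, 70 mm tall, 0.25 kg, standing in front of the case, its sides nearly square to the board. Origin: centre of its underside, z up, x and y along its sides.
- hub: steel flange hub: foot flange 52 mm diameter and 14 mm high, above it a round barrel of 34 mm diameter up to 70 mm, with a dark bore; 0.4 kg; standing in front of the case. Grip it by the barrel. Origin: centre of its underside, z up.
- board: low grey steel shelf board, fixed, 180 (x) x 290 (y) mm, top face 30 mm above the table; a 12 mm lip stands up along its far (+x) edge. The case stands along its middle; jar, carton and hub stand in a row along y, 55 mm nearer the robot (-x), about 82 mm from centre to centre, in any order. Origin: centre of its underside, at table height; z up.
- clear_tray: square white plastic tray, fixed, open on top, 220 x 220 mm outside, 25 mm high, walls and floor 5 mm thick: the side area for the cleared things, which stand upright anywhere on its floor. It is to the left or to the right of the board. Origin: centre of its underside, z up.
- issue_tray: narrow bare-metal tray, fixed, open on top, 70 (x) x 200 (y) mm outside, 60 x 190 mm inside, 20 mm high, walls and floor 5 mm thick: place for the case, which stands in it on its long edge, lengthways (either way round). It is on the other side of the board from the white tray. Origin: centre of its underside, z up, y along its length.
- bin: green open bin with bolts, 90 x 140 x 70 mm, bystander beyond the board. Origin: centre of its underside.
- tin: round tin, 72 mm diameter, 100 mm tall, bystander. Origin: centre of its underside.
- wrench: steel wrench, 180 mm long, lying on the table beyond the board, bystander. Origin: its underside near the middle; x along its length.

How it is judged (in metres and radians):
On the way, in this order (a step that is already met when the one before it is completed fails the run):
1. jar, carton and hub all stand upright and released on the floor of the white tray, the case still in its place on the board (within 20 mm) (x of jar in the frame of clear_tray between -0.1 and 0.1 m and y of jar in the frame of clear_tray between -0.1 and 0.1 m and z of jar in the frame of clear_tray between 0 and 0.012 m and angle between each of jar, carton, hub's own z axis and vertical below 0.12 rad and linear speed of each of jar, carton, hub below 0.02 m/s and contact force between the fingers and jar below 0.1 N and x of carton in the frame of clear_tray between -0.1 and 0.1 m and y of carton in the frame of clear_tray between -0.1 and 0.1 m and z of carton in the frame of clear_tray between 0 and 0.012 m and contact force between the fingers and carton below 0.1 N and x of hub in the frame of clear_tray between -0.1 and 0.1 m and y of hub in the frame of clear_tray between -0.1 and 0.1 m and z of hub in the frame of clear_tray between 0 and 0.012 m and contact force between the fingers and hub below 0.1 N and distance of case from where it was at the start of the episode below 0.02 m), for 0.2 s.
2. the case stands upright and released on the floor of the narrow metal tray, jar, carton and hub still in the white tray (x of case in the frame of issue_tray between -0.015 and 0.015 m and y of case in the frame of issue_tray between -0.024 and 0.024 m and z of case in the frame of issue_tray between 0 and 0.012 m and angle between each of case, jar, carton, hub's own z axis and vertical below 0.12 rad and linear speed of each of case, jar, carton, hub below 0.02 m/s and contact force between the fingers and case below 0.1 N and x of jar in the frame of clear_tray between -0.1 and 0.1 m and y of jar in the frame of clear_tray between -0.1 and 0.1 m and z of jar in the frame of clear_tray between 0 and 0.012 m and contact force between the fingers and jar below 0.1 N and x of carton in the frame of clear_tray between -0.1 and 0.1 m and y of carton in the frame of clear_tray between -0.1 and 0.1 m and z of carton in the frame of clear_tray between 0 and 0.012 m and contact force between the fingers and carton below 0.1 N and x of hub in the frame of clear_tray between -0.1 and 0.1 m and y of hub in the frame of clear_tray between -0.1 and 0.1 m and z of hub in the frame of clear_tray between 0 and 0.012 m and contact force between the fingers and hub below 0.1 N), for 0.2 s.
At the end, for the whole second after the job is handed in: Case upright on the metal tray's floor, its middle within 15 mm across and 24 mm along of the tray's; jar, carton and hub upright on the board, each within 15 mm of where it stood at the start, carton within 17 degrees of square to the board; all within 7 degrees of upright, released, at rest (x of case in the frame of issue_tray between -0.015 and 0.015 m and y of case in the frame of issue_tray between -0.024 and 0.024 m and z of case in the frame of issue_tray between 0 and 0.012 m and angle between each of case, jar, carton, hub's own z axis and vertical below 0.12 rad and linear speed of each of case, jar, carton, hub below 0.02 m/s and contact force between the fingers and case below 0.1 N and distance of each of jar, carton, hub from where it was at the start of the episode below 0.015 m and contact force between the fingers and jar below 0.1 N and contact force between the fingers and carton below 0.1 N and contact force between the fingers and hub below 0.1 N and (angle between the x axis of carton and the x axis of board, either way round below 0.3 rad or angle between the x axis of carton and the y axis of board, either way round below 0.3 rad)); the robot touches nothing.
It fails at once if a bystander (bin, tin or wrench) is moved more than 30 mm (distance of any of bin, tin, wrench from where it was at the start of the episode above 0.03 m).
It fails at once if the case, jar, carton or hub is tipped by more than 40 degrees (angle between any of jar, carton, hub, case's own z axis and vertical above 0.7 rad).
It also fails if it takes over 136 s, if anything falls off the work surface, if the arm or the gripper's body presses on something with over 40 N, if the wrist force passes 120 N, or if a joint passes its speed limit or range.

## Robot

A 6-joint arm with a two-finger parallel gripper is mounted at the origin on the work surface. World frame = base frame: x ahead of the robot, y to its left, z up, the work surface at z = 0. Lengths are in mm, angles in degrees, forces in N, time in s.
With the tool pointing down it reaches from about 350 to 850 mm from the base axis. Payload 8.1 kg.
Tool frame: the origin (TCP) lies where the fingers leave the gripper's body, on its centre line; the fingertips stand 73 mm ahead of it and the grasp point (between the pads) lies 54 mm ahead of it; z points along the fingers, y is the line along which they close (so a half turn about z gives the same grasp; the last joint's range is limited). The gripper opens to 85 mm and grips with 20 to 120 N. Pads are 22 mm wide; open, the fingers measure 114 mm over their backs; the gripper's body (76 mm by 85 mm) begins 54 mm behind the grasp point. The pads swing forward as they close: fully open they stand 13 mm farther back than shut.
Start: joints at [-72.445, 7.471, 85.268, -0, 87.261, -4.893], TCP at [229.132, -554.531, 303.892] pointing down, gripper open.
Joint ranges: [-169.43, 169.43], [-51.17, 129.36], [1.28, 143.12], [-76.62, 256.62], [0, 156.53], [-152.29, 152.29]. Speed limits (degrees/s): [136.94, 136.94, 159.86, 180, 180, 180].

## Interface

Orientations are given as [roll, pitch, yaw] about the fixed x, y, z axes, in that order (R = Rz(yaw) Ry(pitch) Rx(roll)).
In Python, from bench import sense, optics, r gives the robot as it stands.
- The arm moves only by the tool servo_tool, never from a script. Its argument "plan" is a list that holds one entry, the list of rows, each a list of 5 numbers: the shift along the world's x, y, z in m, then the turn about the world's z in degrees, then the finger opening in m, from 0 to 0.0854. A call has 1 to 10 rows; each row shifts and turns the commanded pose from where the row before left it; what a row does not reach is not made up. A row lasts 1/10 s, in which the tool goes at most 50 mm and 8.59 degrees, less where a joint would pass 70% of its speed; a pose out of reach is approached as far as the arm can. A call is refused whole if a number of a shift passes 0.05 or a number of a turn 8.59, either way. A call with a gripper value outside its range is refused whole. The fingers move at their own pace and stop on an object; "force" is the grip in N (left out, the last holds). Time passes only in rows, so rows that do not move let the fingers close. It gives the time, the measured TCP pose, the force, the opening and the grip force at its end, in the units of the state.
- sense(): the state, without advancing time (a new reading comes with each control period).
- optics.snapshot(name): name is "scene" or "top"; returns a dict with "frame" (480x640x3 uint8, blue, green, red), "fx", "fy", "cx", "cy" (pixels), "cam_to_world" (4x4, takes a point from camera to world coordinates). Camera axes: x right, y down, z forward; pixel columns grow to the right and rows downward; lengths in mm; the calibration is good to about 2 mm. A picture is of the moment at which its call begins. There is no depth.
- r.hand_in(): hands the job in; it is judged then, once.
The state is a dict: "time": time; "joint_pos": joint angles; "qd": joint speeds; "joint_efforts": joint torques, N m; "tool_pos": TCP position; "tcp_rot": TCP orientation; "ft_force": force on the tool from outside, world axes, zero at the start; "wrist_torque": the same for the moment, N m; "finger_gap": finger opening in mm; "grip_force": force on a finger pad.
Only numpy, scipy, OpenCV 4.12 (cv2) and the standard library are available. Lean on these libraries where they do the work, as an engineer would, in place of code of your own. Each camera call takes 0.05 s, during which the arm holds its last target. There are 200 camera calls.

## Working session

There is one attempt and no reset: what is moved stays moved. The work goes in short steps, Python scripts to look and compute and a tool call to move; the robot and the scene stay as the last step left them, time stands still between calls to the robot, and variables do not carry over. Pictures are saved under pics/ and viewed, at most 14 in all, crops included, and the job is handed in when it is done.

Besides the shell and the picture viewer there is one more tool, called after "Request:" as a command line: name --argument value ..., lists and objects as JSON in quotes. servo_tool: Moves the arm, as the interface text tells. Its arguments: {"type":"object","properties":{"plan":{"type":"array"},"force":{"type":"number"}},"required":["plan"]}

```bash
ls; mkdir -p pics; python3 - <<'E'
from bench import sense, optics, r
import cv2, numpy as np
for n in("scene","top"):
    s=optics.snapshot(n); cv2.imwrite(f"pics/{n}0.png",s["frame"]); print(n,s["fx"],s["fy"],s["cx"],s["cy"],np.round(s["cam_to_world"],3).tolist())
    np.savez(f"{n}0.npz",**s)
print(sense())
E
```

```text
pics
scene 610.827425436192 610.827425436192 321.0076881222157 249.22811896914197 [[-0.864, 0.291, -0.411, 1128.535], [0.503, 0.519, -0.691, 838.821], [0.012, -0.804, -0.595, 767.69], [0.0, 0.0, 0.0, 1.0]]
top 493.9633818108148 493.9633818108148 315.7840685669489 241.34834263987457 [[-0.019, -0.982, 0.189, 431.509], [-1.0, 0.02, 0.001, 6.952], [-0.004, -0.189, -0.982, 1034.031], [0.0, 0.0, 0.0, 1.0]]
{'time': 0.1, 'joint_pos': array([-7.24473103e+01,  7.51231457e+00,  8.53234816e+01, -2.42801879e-03,
        8.72610771e+01, -4.89271055e+00]), 'qd': array([ 0.03316716, -0.08684609, -0.13897439,  0.01141805, -0.03177229,
        0.11652112]), 'joint_efforts': array([ 1.24926461e-03, -5.70948708e+01, -5.01943338e+01, -1.03473906e-04,
        8.04593641e-03, -3.21488210e-05]), 'tool_pos': array([ 228.98087961, -554.18262166,  302.92899955]), 'tcp_rot': array([-1.79903273e+02, -5.84612339e-03,  2.24455134e+01]), 'ft_force': array([-0.55401433, -0.28315861, -0.12523292]), 'wrist_torque': array([ 0.01517514,  0.02242494, -0.01219029]), 'grip_force': 0.0, 'finger_gap': 85.4733328134063}
```

View pics/top0.png

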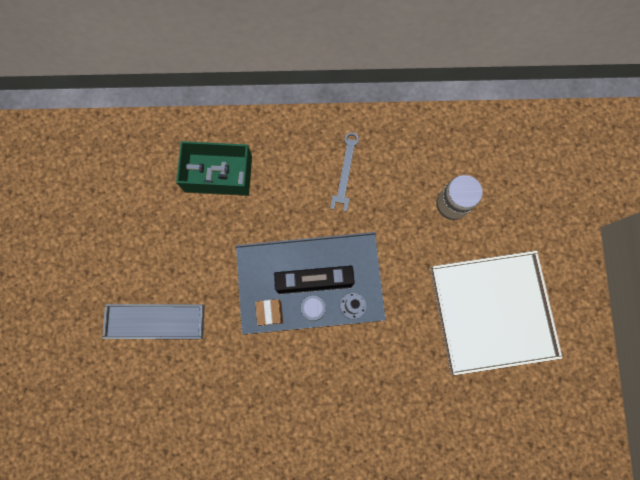

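View pics/scene0.png

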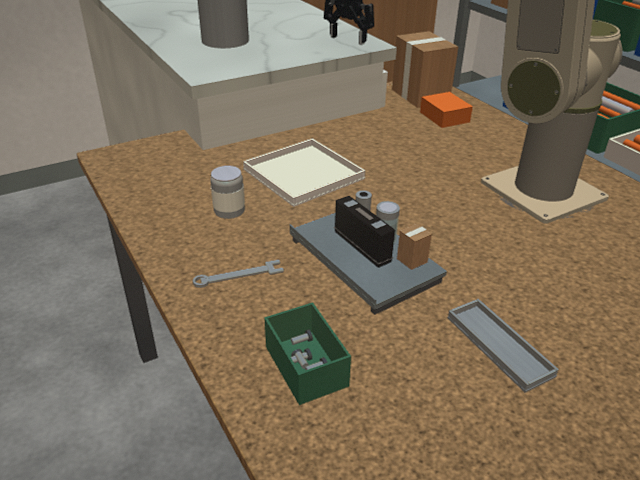

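The top view (up = +x, left = +y) shows the board at (310,283) with the carton at (268,312), the jar at (313,308), the hub at (354,304) and the case at (314,278). The white tray is on the right at (497,313) and the metal tray on the left at (154,322). Next I'll zoom in and do the masks.

```bash
cat > h.py <<'E'
import numpy as np, cv2
def ray(s,uv,z):
    """pixel(s) -> world xy on plane z"""
    uv=np.atleast_2d(np.asarray(uv,float)); T=s["cam_to_world"]
    d=np.c_[(uv[:,0]-s["cx"])/s["fx"],(uv[:,1]-s["cy"])/s["fy"],np.ones(len(uv))]@T[:3,:3].T
    return (T[:3,3]+d*((z-T[2,3])/d[:,2])[:,None])[:,:2]
def blobs(m,amin=60):
    cs,_=cv2.findContours(m.astype(np.uint8),cv2.RETR_EXTERNAL,cv2.CHAIN_APPROX_NONE)
    return [c[:,0,:] for c in cs if cv2.contourArea(c)>amin]
def rect(s,c,z):
    """min-area rect of contour cast on plane z: centre, size, angle of long side from +y (deg, ccw)"""
    p=ray(s,c,z); (cx,cy),(w,h),a=cv2.minAreaRect(p.astype(np.float32))
    if w<h: w,h,a=h,w,a+90
    a=(a-90+90)%180-90
    return np.round([cx,cy,w,h,a],1)
E
python3 - <<'E'
from h import *
s=dict(np.load("top0.npz")); f=s["frame"]; hsv=cv2.cvtColor(f,cv2.COLOR_BGR2HSV); H,S,V=[hsv[...,i].astype(int) for i in range(3)]
box=lambda m,x0,x1,y0,y1:(np.pad(m[y0:y1,x0:x1],((y0,480-y1),(x0,640-x1))))
for n,m,z in [("white",box((V>150)&(S<60),420,570,240,385),25),
 ("board",box(~((H<25)&(S>90)),228,392,228,340),30),
 ("issue",box(~((H<25)&(S>60)),95,212,295,347),20),
 ("case",box(V<45,265,365,255,300),110)]:
    k=np.ones((3,3),np.uint8); m=cv2.morphologyEx(m.astype(np.uint8),cv2.MORPH_CLOSE,k)
    for c in blobs(m,300): print(n,c.min(0),c.max(0),rect(s,c,z))
c=f[225:345,225:395]; cv2.imwrite("pics/crop0.png",cv2.resize(c,None,fx=4.7,fy=4.7,interpolation=cv2.INTER_CUBIC))
E
```

```text
white [433 250] [562 374] [ 475.4 -353.9  220.7  220.6    7.4]
board [235 232] [385 334] [541.2  22.6 291.8 184.5   4.4]
issue [102 304] [203 338] [468.8 341.  203.2  68.2  -1.1]
case [275 266] [353 292] [536.9  12.2 146.5  39.8   3.9]
```

View pics/crop0.png

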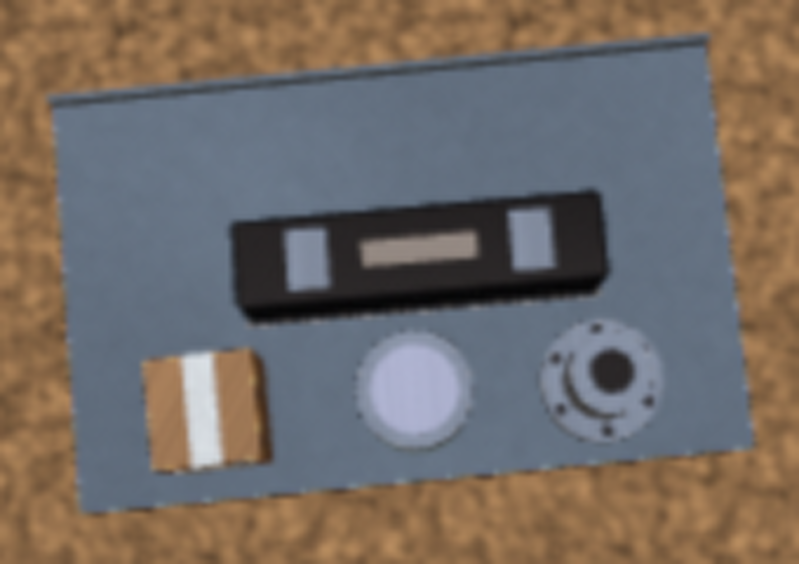

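The crop matches the given sizes, and the board is yawed about +4°. In crop pixels the top centres are: case (419,247), carton (202,411), jar (414,389), hub bore (611,371) and hub flange (601,380).

```bash
python3 - <<'E'
from h import *
s=dict(np.load("top0.npz")); t=dict(np.load("scene0.npz"))
P=lambda a:(np.array(a)+.5)/4.7-.5+225
for n,a,z in [("case",(419,247),110),("caseL",(236,263),110),("caseR",(602,230),110),("carton",(202,411),100),("jar",(414,389),109),("hubbore",(611,371),100),("hubflange",(601,380),44),
 ("cartTL",(142,360),100),("cartTR",(250,348),100),("cartBL",(152,472),100),("cartBR",(262,463),100)]:
    print(n,ray(s,P(a),z).round(1))
b=np.array([541.2,22.6]);th=np.radians(4.4);R=np.array([[np.cos(th),-np.sin(th)],[np.sin(th),np.cos(th)]])
for y in(82,0,-82): print("nominal row offset",y,(b+R@[-55,y]).round(1))
# cross-check in scene view: project measured points
def proj(s,p):
    T=np.linalg.inv(s["cam_to_world"]);q=T[:3,:3]@p+T[:3,3];return (s["fx"]*q[0]/q[2]+s["cx"],s["fy"]*q[1]/q[2]+s["cy"])
for a,z in [((414,389),109),((611,371),100),((202,411),100)]:
    print(np.round(proj(t,np.r_[ray(s,P(a),z)[0],z]),1))
for a,z in [((475.4,-353.9),5),((468.8,341),5)]: print(np.round(proj(t,np.r_[a,z]),1))
E
```

```text
case [[540.9  12.7]]
caseL [[535.9  85.9]]
caseR [[546.3 -60.6]]
carton [[478.1 100.5]]
jar [[484.7  15.7]]
hubbore [[490.8 -63.1]]
hubflange [[490.7 -62.9]]
cartTL [[498.8 124.5]]
cartTR [[502.8  81.2]]
cartBL [[454.5 120.4]]
cartBR [[457.2  76.7]]
nominal row offset 82 [480.1 100.1]
nominal row offset 0 [486.4  18.4]
nominal row offset -82 [492.7 -63.4]
[387.7 206.7]
[363.2 193.4]
[415.7 230.5]
[303.  171.7]
[498.1 342.1]
```

Request:
servo_tool --plan '[[[0.02,0.04,0,-1.8,0.062],[0.02,0.04,0,-1.8,0.062],[0.02,0.04,0,-1.8,0.062],[0.02,0.04,0,-1.8,0.062],[0.02,0.04,0,-1.8,0.062],[0.02,0.04,0,-1.8,0.062],[0.02,0.04,0,-1.8,0.062],[0.02,0.04,0,-1.8,0.062],[0.02,0.04,0,-1.8,0.062],[0.02,0.04,0,-1.8,0.062]]]' --force 40

```text
time: 1.1
tool_pos: [429.4, -152.7, 303.7]
tcp_rot: [-180.0, 0.0, 4.4]
ft_force: [1.4, -1.1, -0.1]
finger_gap: 62.0
grip_force: 0.0
```

Request:
servo_tool --plan '[[[0.02,0.03,0,0,0.062],[0.02,0.03,0,0,0.062],[0.021,0.03,0,0,0.062],[0,0,-0.02,0,0.062],[0,0,-0.02,0,0.062],[0,0,-0.02,0,0.062],[0,0,-0.02,0,0.062],[0,0,0,0,0.062]]]'

```text
time: 1.9
tool_pos: [488.1, -64.0, 220.3]
tcp_rot: [-179.9, 0.3, 4.5]
ft_force: [-1.1, 0.6, -0.4]
finger_gap: 62.2
grip_force: 0.0
```

Request:
servo_tool --plan '[[[0,0,-0.025,0,0.062],[0,0,-0.025,0,0.062],[0,0,-0.02,0,0.062],[0,0,-0.015,0,0.062],[0,0,-0.01,0,0.062],[0,0,0,0,0.062],[0,0,0,0,0.062]]]'

```text
time: 2.6
tool_pos: [492.2, -65.3, 132.1]
tcp_rot: [179.9, -0.2, 4.4]
ft_force: [-2.4, -1.6, 12.7]
finger_gap: 62.1
grip_force: 5.9
```

```bash
python3 - <<'E'
from h import *
from bench import optics,sense
a=optics.snapshot("scene");b=optics.snapshot("top")
A=cv2.resize(a["frame"][130:310,270:470],(400,360),interpolation=cv2.INTER_CUBIC)
B=cv2.resize(b["frame"][220:345,225:395],(400,294),interpolation=cv2.INTER_CUBIC)
B=np.vstack([B,np.zeros((66,400,3),np.uint8)])
cv2.imwrite("pics/p1.png",np.hstack([A,B])); print(sense()["tool_pos"],sense()["ft_force"])
E
```

```text
[492.10254531 -65.25615213 132.08057869] [-2.82335736 -2.39649813 12.89580415]
```

View pics/p1.png

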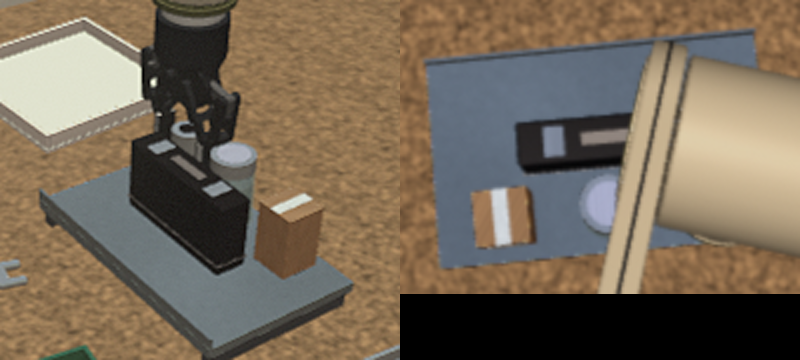

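The gripper is in light contact: 12.7 N up with the tool pushed 2.5 mm to -y. Most likely the +y finger is on the jar's lid at about (232,150). I'll lift, narrow the opening and come down again a bit higher.

Request:
servo_tool --plan '[[[0,0,0.02,0,0.062],[0,0,0.01,0,0.046],[0,0,0,0,0.046],[0,0,0,0,0.046],[0,0,0,0,0.046]]]'

```text
time: 3.2
tool_pos: [489.7, -64.4, 158.2]
tcp_rot: [-180.0, 0.1, 4.4]
ft_force: [-1.0, 0.9, -0.2]
finger_gap: 46.1
grip_force: 0.0
```

Request:
servo_tool --plan '[[[0,0,-0.01,0,0.046],[0,0,-0.005,0,0.046],[0,0,0,0,0.046],[0,0,0,0,0.046]]]'

```text
time: 3.6
tool_pos: [489.7, -64.4, 143.2]
tcp_rot: [-180.0, 0.1, 4.4]
ft_force: [0.1, -0.1, 0.3]
finger_gap: 46.1
grip_force: 0.0
```

```bash
python3 - <<'E'
from h import *
from bench import optics,sense
a=optics.snapshot("scene");A=cv2.resize(a["frame"][150:270,310:450],(700,600),interpolation=cv2.INTER_CUBIC)
cv2.imwrite("pics/p2.png",A); q=sense();print(q["tool_pos"],q["ft_force"],q["finger_gap"],q["grip_force"])
E
```

```text
[490.01144131 -64.51912283 143.63145813] [0.72094338 0.18555737 0.50969753] 45.69633594812555 0.0
```

View pics/p2.png

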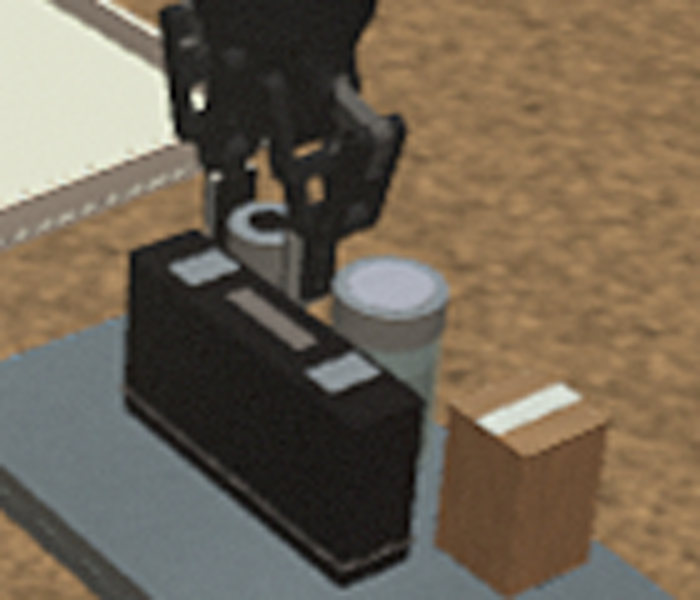

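The jar is still upright. The finger's link bulges out above it at crop (380,200), but there is no contact at this height and the pads sit around the barrel. Gripping now.

Request:
servo_tool --plan '[[[0,0,0,0,0.02],[0,0,0,0,0.02],[0,0,0,0,0.02],[0,0,0,0,0.02],[0,0,0,0,0.02],[0,0,0.01,0,0.02],[0,0,0.02,0,0.02],[0,0,0.02,0,0.02],[0,0,0,0,0.02]]]' --force 50

```text
time: 4.55
tool_pos: [491.7, -65.1, 196.9]
tcp_rot: [179.9, -0.3, 4.4]
ft_force: [1.0, -0.3, -3.2]
finger_gap: 32.8
grip_force: 50.3
```

Request:
servo_tool --plan '[[[0.003,-0.02,0,0,0.02],[0.006,-0.036,0,0,0.02],[0.006,-0.036,0,0,0.02],[0.006,-0.036,0,0,0.02],[0.006,-0.036,0,0,0.02],[0.006,-0.036,0,0,0.02],[0.006,-0.036,0,0,0.02],[0.006,-0.036,0,0,0.02],[0.003,-0.016,0,0,0.02],[0,0,0,0,0.02]]]'

```text
time: 5.55
tool_pos: [537.3, -354.8, 192.1]
tcp_rot: [-180.0, 0.1, 4.3]
ft_force: [0.2, 0.9, -3.4]
finger_gap: 32.4
grip_force: 50.8
```

Request:
servo_tool --plan '[[[0,0,-0.02,0,0.02],[0,0,-0.02,0,0.02],[0,0,-0.015,0,0.02],[0,0,-0.01,0,0.02],[0,0,-0.005,0,0.02],[0,0,-0.003,0,0.02],[0,0,0,0,0.02],[0,0,0,0,0.02]]]'

```text
time: 6.35
tool_pos: [538.6, -352.9, 121.9]
tcp_rot: [179.9, -0.1, 4.5]
ft_force: [0.5, -0.5, -3.9]
finger_gap: 32.5
grip_force: 50.9
```

Request:
servo_tool --plan '[[[0,0,-0.001,0,0.02],[0,0,-0.001,0,0.02],[0,0,0,0,0.05],[0,0,0,0,0.05],[0,0,0,0,0.05],[0,0,0,0,0.05],[0,0,0.02,0,0.05],[0,0,0.03,0,0.05],[0,0,0.04,0,0.05],[0,0,0,0,0.062]]]'

```text
time: 7.35
tool_pos: [540.8, -354.6, 216.6]
tcp_rot: [179.6, -0.5, 4.5]
ft_force: [0.5, -0.9, 0.3]
finger_gap: 61.4
grip_force: 0.0
```

```bash
python3 - <<'E'
from h import *
from bench import optics,sense
a=optics.snapshot("scene");b=optics.snapshot("top")
A=cv2.resize(a["frame"][130:290,230:450],(400,291),interpolation=cv2.INTER_CUBIC)
B=cv2.resize(b["frame"][220:385,225:575],(400,189),interpolation=cv2.INTER_CUBIC)
B=np.vstack([B,np.zeros((102,400,3),np.uint8)])
cv2.imwrite("pics/p3.png",np.hstack([A,B])); print(sense()["tool_pos"],sense()["ft_force"])
f=b["frame"];hsv=cv2.cvtColor(f,cv2.COLOR_BGR2HSV);roi=(slice(285,332),slice(295,333))
m=np.zeros((480,640),bool);m[roi]=((f.astype(int).sum(2)>540))[roi]
for c in blobs(m,30):
    (u,v),r_=cv2.minEnclosingCircle(c);print("lid",u,v,r_,ray(b,(u,v),110))
E
```

```text
[ 538.9833545  -353.17879599  210.98878461] [-0.34651311 -0.28054489 -0.28750796]
lid 312.631591796875 307.3157958984375 9.074275970458984 [[484.71486738  15.81146027]]
```

View pics/p3.png

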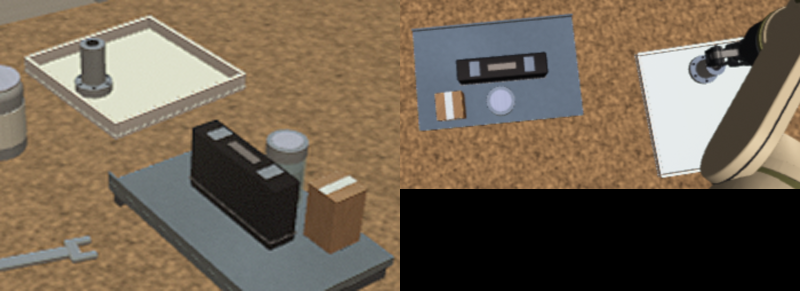

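The hub is upright in the tray at left-panel (94,70), and the jar still measures (484.7, 15.8). Jar next.

Request:
servo_tool --plan '[[[0,0.02,0,0,0.06],[-0.0065,0.041,0,0,0.06],[-0.0065,0.041,0,0,0.06],[-0.0065,0.041,0,0,0.06],[-0.0065,0.041,0,0,0.06],[-0.0065,0.041,0,0,0.06],[-0.0065,0.041,0,0,0.06],[-0.0065,0.041,0,0,0.06],[-0.0065,0.041,0,0,0.06],[-0.001,0.02,0,0,0.06]]]'

```text
time: 8.45
tool_pos: [483.3, 18.3, 207.1]
tcp_rot: [-179.9, 0.2, 4.6]
ft_force: [0.1, 0.0, 0.7]
finger_gap: 59.7
grip_force: 0.0
```

Request:
servo_tool --plan '[[[0,0,0,0,0.06],[0,0,0,0,0.06],[0,0,-0.02,0,0.06],[0,0,-0.02,0,0.06],[0,0,-0.015,0,0.06],[0,0,-0.008,0,0.06],[0,0,-0.004,0,0.06],[0,0,0,0,0.06],[0,0,0,0,0.06]]]'

```text
time: 9.35
tool_pos: [485.6, 15.1, 142.6]
tcp_rot: [180.0, -0.1, 4.4]
ft_force: [-0.0, -0.2, -0.2]
finger_gap: 59.9
grip_force: 0.0
```

Request:
servo_tool --plan '[[[0,0,0,0,0.03],[0,0,0,0,0.03],[0,0,0,0,0.03],[0,0,0,0,0.03],[0,0,0,0,0.03],[0,0,0.01,0,0.03],[0,0,0.02,0,0.03],[0,0,0.02,0,0.03],[0,0,0,0,0.03]]]' --force 40

```text
time: 10.25
tool_pos: [486.8, 15.4, 195.1]
tcp_rot: [180.0, -0.3, 4.5]
ft_force: [1.3, 0.6, -2.1]
finger_gap: 45.1
grip_force: 41.3
```

Request:
servo_tool --plan '[[[0,-0.02,0,0,0.03],[-0.0015,-0.041,0,0,0.03],[-0.0015,-0.041,0,0,0.03],[-0.0015,-0.041,0,0,0.03],[-0.0015,-0.041,0,0,0.03],[-0.0015,-0.041,0,0,0.03],[-0.0015,-0.041,0,0,0.03],[-0.0015,-0.041,0,0,0.03],[-0.0015,-0.041,0,0,0.03],[0,-0.021,0,0,0.03]]]'

```text
time: 11.25
tool_pos: [472.0, -356.4, 190.6]
tcp_rot: [-180.0, 0.1, 4.3]
ft_force: [-0.5, -0.1, -2.3]
finger_gap: 44.9
grip_force: 41.7
```

Request:
servo_tool --plan '[[[0,0,0,0,0.03],[0,0,-0.02,0,0.03],[0,0,-0.02,0,0.03],[0,0,-0.015,0,0.03],[0,0,-0.01,0,0.03],[0,0,-0.005,0,0.03],[0,0,-0.003,0,0.03],[0,0,-0.0015,0,0.03],[0,0,0,0,0.03],[0,0,0,0,0.03]]]'

```text
time: 12.25
tool_pos: [473.5, -353.9, 118.2]
tcp_rot: [179.9, -0.1, 4.4]
ft_force: [1.2, 0.0, -2.4]
finger_gap: 45.2
grip_force: 42.0
```

Request:
servo_tool --plan '[[[0,0,0,0,0.06],[0,0,0,0,0.06],[0,0,0,0,0.06],[0,0,0,0,0.06],[0,0,0.01,0,0.06],[0,0,0.02,0,0.06],[0,0,0.03,0,0.06],[0,0,0.03,0,0.06],[0,0,0,0,0.06]]]'

```text
time: 13.15
tool_pos: [475.3, -355.4, 214.0]
tcp_rot: [179.6, -0.4, 4.5]
ft_force: [1.4, -0.1, -0.4]
finger_gap: 60.2
grip_force: 0.0
```

```bash
python3 - <<'E'
from h import *
from bench import optics,sense
a=optics.snapshot("scene")
cv2.imwrite("pics/p4.png",cv2.resize(a["frame"][130:290,230:450],(600,436),interpolation=cv2.INTER_CUBIC)); print(sense()["tool_pos"],sense()["ft_force"])
E
```

```text
[ 474.53916956 -354.7782497   211.41088565] [-0.31410688  0.00830677 -0.09506597]
```

View pics/p4.png

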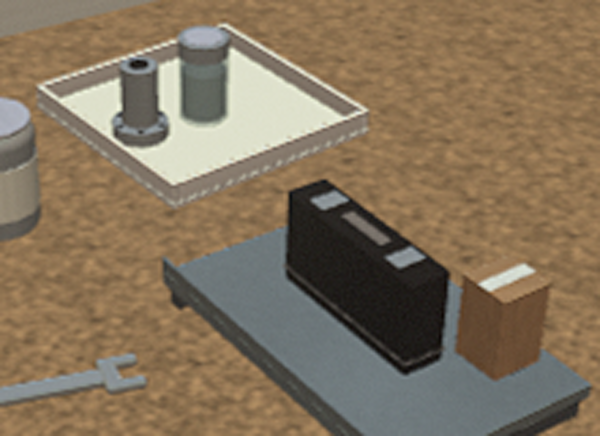

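The hub and jar stand upright in the tray at (138,95) and (204,75), and the case and carton are undisturbed. Carton next.

Request:
servo_tool --plan '[[[0,0.02,0,0,0.06],[0.0005,0.0415,0,0,0.06],[0.0005,0.0415,0,0,0.06],[0.0005,0.0415,0,0,0.06],[0.0005,0.0415,0,0,0.06],[0.0005,0.0415,0,0,0.06],[0.0005,0.0415,0,0,0.06],[0.0005,0.0415,0,0,0.06],[0.0005,0.0415,0,0,0.06],[0.0005,0.0415,0,0,0.06]]]'

```text
time: 14.2
tool_pos: [476.8, 41.6, 206.7]
tcp_rot: [-180.0, 0.1, 4.4]
ft_force: [0.7, -1.0, 1.3]
finger_gap: 59.8
grip_force: 0.0
```

Request:
servo_tool --plan '[[[0.0005,0.0415,0,0,0.06],[0,0.0195,0,0,0.06],[0,0,0,0,0.06],[0,0,-0.02,0,0.06],[0,0,-0.02,0,0.06],[0,0,-0.015,0,0.06],[0,0,-0.01,0,0.06],[0,0,-0.004,0,0.06],[0,0,0,0,0.06],[0,0,0,0,0.06]]]'

```text
time: 15.2
tool_pos: [478.6, 100.8, 139.1]
tcp_rot: [180.0, -0.1, 4.4]
ft_force: [-0.3, 0.3, 0.3]
finger_gap: 59.9
grip_force: 0.0
```

Request:
servo_tool --plan '[[[0,0,0,0,0.03],[0,0,0,0,0.03],[0,0,0,0,0.03],[0,0,0,0,0.03],[0,0,0,0,0.03],[0,0,0.01,0,0.03],[0,0,0.02,0,0.03],[0,0,0.02,0,0.03],[0,0,0,0,0.03]]]'

```text
time: 16.1
tool_pos: [479.7, 101.2, 191.5]
tcp_rot: [-180.0, -0.3, 4.5]
ft_force: [0.5, -0.1, -2.2]
finger_gap: 43.5
grip_force: 41.2
```

Request:
servo_tool --plan '[[[0,-0.02,0,0,0.03],[-0.007,-0.0415,0,0,0.03],[-0.007,-0.0415,0,0,0.03],[-0.007,-0.0415,0,0,0.03],[-0.007,-0.0415,0,0,0.03],[-0.007,-0.0415,0,0,0.03],[-0.007,-0.0415,0,0,0.03],[-0.007,-0.0415,0,0,0.03],[-0.007,-0.0415,0,0,0.03],[-0.007,-0.0415,0,0,0.03]]]'

```text
time: 17.1
tool_pos: [414.1, -293.8, 187.2]
tcp_rot: [-179.9, 0.0, 4.4]
ft_force: [1.5, 0.6, -1.5]
finger_gap: 43.6
grip_force: 41.4
```

Request:
servo_tool --plan '[[[-0.007,-0.0415,0,0,0.03],[0,-0.0195,0,0,0.03],[0,0,0,0,0.03],[0,0,-0.02,0,0.03],[0,0,-0.02,0,0.03],[0,0,-0.015,0,0.03],[0,0,-0.01,0,0.03],[0,0,-0.005,0,0.03],[0,0,-0.003,0,0.03],[0,0,-0.0015,0,0.03]]]'

```text
time: 18.1
tool_pos: [408.5, -353.6, 114.5]
tcp_rot: [180.0, -0.0, 4.5]
ft_force: [-4.8, 4.3, 11.3]
finger_gap: 43.7
grip_force: 43.1
```

Request:
servo_tool --plan '[[[0,0,0,0,0.03],[0,0,0,0,0.06],[0,0,0,0,0.06],[0,0,0,0,0.06],[0,0,0,0,0.06],[0,0,0.01,0,0.06],[0,0,0.02,0,0.06],[0,0,0.03,0,0.06],[0,0,0.04,0,0.06],[0,0,0,0,0.06]]]'

```text
time: 19.1
tool_pos: [410.5, -356.0, 221.4]
tcp_rot: [179.5, -0.4, 4.5]
ft_force: [1.7, -0.4, 0.5]
finger_gap: 60.2
grip_force: 0.0
```

Request:
servo_tool --plan '[[[0,0.01,0.005,4,0.06],[0.012,0.033,0,8.5,0.06],[0.012,0.033,0,8.5,0.06],[0.012,0.033,0,8.5,0.06],[0.012,0.033,0,8.5,0.06],[0.012,0.033,0,8.5,0.06],[0.012,0.033,0,8.5,0.06],[0.012,0.033,0,8.5,0.06],[0.012,0.033,0,8.5,0.06],[0.012,0.033,0,8.5,0.06]]]'

```text
time: 20.1
tool_pos: [516.6, -45.2, 219.6]
tcp_rot: [179.9, 0.0, 85.3]
ft_force: [0.8, -0.2, -0.6]
finger_gap: 60.1
grip_force: 0.0
```

```bash
python3 - <<'E'
from h import *
from bench import optics,sense
a=optics.snapshot("scene");b=optics.snapshot("top")
A=cv2.resize(a["frame"][130:290,230:450],(400,291),interpolation=cv2.INTER_CUBIC)
B=cv2.resize(b["frame"][230:380,90:570],(800,250),interpolation=cv2.INTER_CUBIC)
C=cv2.resize(b["frame"][295:347,95:212],(400,178),interpolation=cv2.INTER_CUBIC);C=np.vstack([C,np.zeros((113,400,3),np.uint8)])
cv2.imwrite("pics/p5.png",np.vstack([np.hstack([A,C]),B])); print(sense()["tool_pos"],sense()["tcp_rot"])
E
```

```text
[517.09117375 -43.09939284 219.51474741] [ 1.79936719e+02 -7.12915568e-02  8.54236833e+01]
```

View pics/p5.png

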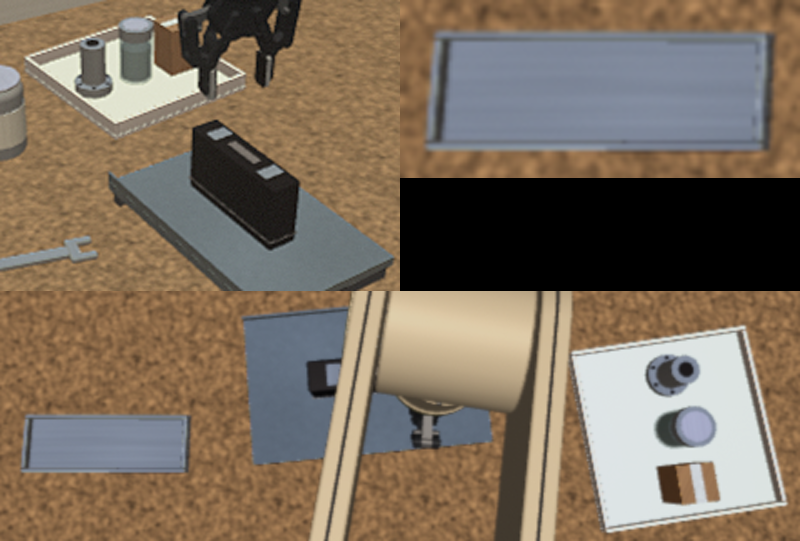

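All three items stand upright in the white tray, at right-panel (680,370), (690,425) and (690,482). The metal tray is centred at about (469, 341) with a yaw of about -1°. Case next.

Request:
servo_tool --plan '[[[0.012,0.03,0,4.6,0.06],[0.013,0.03,0,4.6,0.06],[0,0,0,0,0.06],[0,0,-0.02,0,0.06],[0,0,-0.02,0,0.06],[0,0,-0.015,0,0.06],[0,0,0,0,0.06],[0,0,0,0,0.06]]]'

```text
time: 21.0
tool_pos: [541.0, 12.9, 164.1]
tcp_rot: [-180.0, 0.0, 94.1]
ft_force: [0.7, -0.0, 0.1]
finger_gap: 60.2
grip_force: 0.0
```

Request:
servo_tool --plan '[[[0,0,-0.012,0,0.06],[0,0,-0.012,0,0.06],[0,0,-0.008,0,0.06],[0,0,0,0,0.06],[0,0,0,0,0.06]]]'

```text
time: 21.5
tool_pos: [540.9, 13.5, 131.5]
tcp_rot: [-179.9, -0.0, 94.2]
ft_force: [0.5, 1.5, 0.3]
finger_gap: 60.2
grip_force: 0.0
```

Request:
servo_tool --plan '[[[0,0,0,0,0.025],[0,0,0,0,0.025],[0,0,0,0,0.025],[0,0,0,0,0.025],[0,0,0,0,0.025],[0,0,0.01,0,0.025],[0,0,0.02,0,0.025],[0,0,0.02,0,0.025],[0,0,0,0,0.025]]]' --force 60

```text
time: 22.4
tool_pos: [542.8, 13.4, 184.9]
tcp_rot: [179.7, 0.0, 94.1]
ft_force: [0.9, 0.2, -5.6]
finger_gap: 35.5
grip_force: 61.4
```

Request:
servo_tool --plan '[[[0,0.02,0,0,0.025],[-0.009,0.036,0,-0.64,0.025],[-0.009,0.036,0,-0.64,0.025],[-0.009,0.036,0,-0.64,0.025],[-0.009,0.036,0,-0.64,0.025],[-0.009,0.036,0,-0.64,0.025],[-0.009,0.036,0,-0.64,0.025],[-0.009,0.036,0,-0.64,0.025],[-0.009,0.036,0,-0.64,0.025],[0,0.02,0,0,0.025]]]'

```text
time: 23.4
tool_pos: [467.0, 343.8, 180.1]
tcp_rot: [-179.9, 0.0, 89.1]
ft_force: [0.4, -0.7, -6.2]
finger_gap: 35.3
grip_force: 61.3
```

Request:
servo_tool --plan '[[[0,0,0,0,0.025],[0,0,-0.015,0,0.025],[0,0,-0.015,0,0.025],[0,0,-0.01,0,0.025],[0,0,0,0,0.025],[0,0,0,0,0.025]]]'

```text
time: 24.0
tool_pos: [469.0, 340.7, 141.1]
tcp_rot: [-179.9, 0.0, 89.0]
ft_force: [-0.8, 0.2, -6.0]
finger_gap: 35.0
grip_force: 61.3
```

```bash
python3 - <<'E'
from h import *
from bench import optics,sense
a=optics.snapshot("scene")
cv2.imwrite("pics/p6.png",cv2.resize(a["frame"][230:400,410:590],(635,600),interpolation=cv2.INTER_CUBIC)); print(sense()["tool_pos"],sense()["tcp_rot"])
E
```

```text
[469.46019458 341.11597554 141.98854024] [ 1.79992979e+02 -4.05488090e-03  8.89864333e+01]
```

View pics/p6.png

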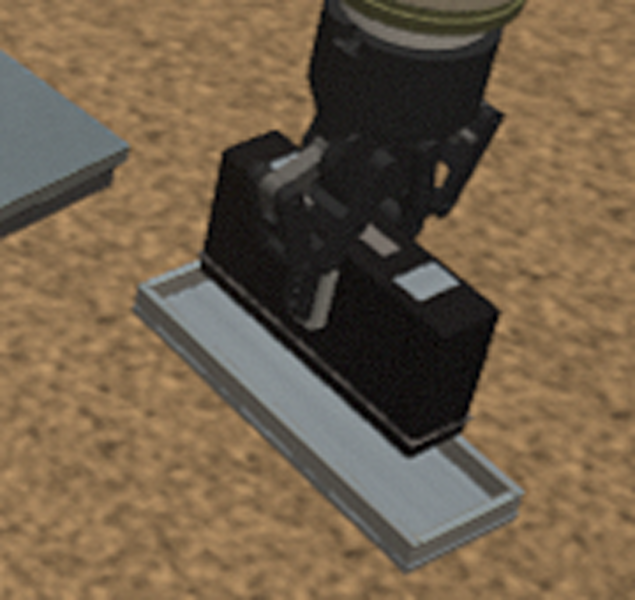

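The case hangs parallel over the tray with its bottom at crop (205,260)-(460,430), still 35 mm above the floor. Lowering it.

Request:
servo_tool --plan '[[[0,0,-0.01,0,0.025],[0,0,-0.01,0,0.025],[0,0,-0.006,0,0.025],[0,0,-0.004,0,0.025],[0,0,-0.003,0,0.025],[0,0,-0.0015,0,0.025],[0,0,0,0,0.025],[0,0,0,0,0.025]]]'

```text
time: 24.85
tool_pos: [469.4, 341.7, 107.7]
tcp_rot: [180.0, -0.0, 89.0]
ft_force: [-0.5, -0.3, -6.1]
finger_gap: 35.3
grip_force: 61.6
```

Request:
servo_tool --plan '[[[0,0,-0.001,0,0.025],[0,0,-0.001,0,0.025],[0,0,0,0,0.025],[0,0,0,0,0.06],[0,0,0,0,0.06],[0,0,0,0,0.06],[0,0,0,0,0.06],[0,0,0.01,0,0.06],[0,0,0.02,0,0.06],[0,0,0.03,0,0.06]]]'

```text
time: 25.85
tool_pos: [468.1, 340.8, 164.7]
tcp_rot: [-179.8, 0.1, 89.0]
ft_force: [0.7, -0.0, 0.3]
finger_gap: 60.1
grip_force: 0.0
```

Request:
servo_tool --plan '[[[0,-0.01,0.03,0,0.06],[0,-0.03,0.015,-8,0.06],[0,-0.04,0.005,-8,0.06],[0,-0.04,0,-8,0.06],[0,-0.04,0,-8,0.06],[0,-0.04,0,-8,0.06],[0,-0.04,0,-8,0.06],[0,-0.04,0,-8,0.06],[0,-0.04,0,-8,0.06],[0,-0.04,0,-8,0.06]]]'

```text
time: 26.85
tool_pos: [469.1, -20.1, 216.4]
tcp_rot: [180.0, -0.1, 16.7]
ft_force: [0.4, 1.0, 0.4]
finger_gap: 59.7
grip_force: 0.0
```

```bash
python3 - <<'E'
from h import *
from bench import optics,sense
a=optics.snapshot("scene");b=optics.snapshot("top")
A=cv2.resize(a["frame"][130:400,230:590],(400,300),interpolation=cv2.INTER_CUBIC)
B=cv2.resize(b["frame"][285:360,85:225],(400,214),interpolation=cv2.INTER_CUBIC);B=np.vstack([B,np.zeros((86,400,3),np.uint8)])
cv2.imwrite("pics/p7.png",np.hstack([A,B])); print(sense()["tool_pos"],sense()["tcp_rot"])
E
```

```text
[469.22906928 -22.58418709 216.41162459] [ 1.79878562e+02 -4.04727293e-02  1.65175093e+01]
```

View pics/p7.png

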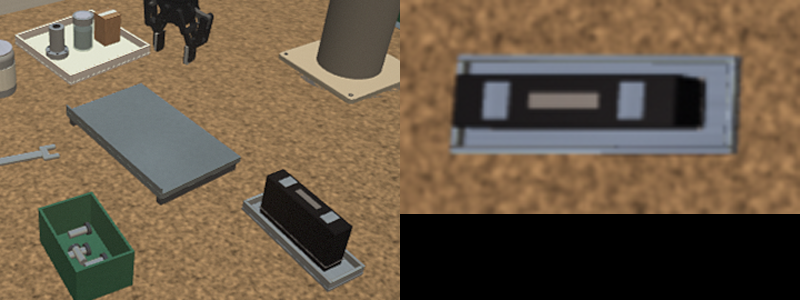

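The case stands upright in the metal tray, within its rim, and the three items wait in the white tray. I'll bring them back in the order carton, hub, jar.

Request:
servo_tool --plan '[[[0,-0.015,0,0,0.06],[-0.0076,-0.04,0,-1.57,0.06],[-0.0076,-0.04,0,-1.57,0.06],[-0.0076,-0.04,0,-1.57,0.06],[-0.0076,-0.04,0,-1.57,0.06],[-0.0076,-0.04,0,-1.57,0.06],[-0.0076,-0.04,0,-1.57,0.06],[-0.0076,-0.04,0,-1.57,0.06],[-0.0076,-0.04,0,-1.57,0.06],[0,0,0,0,0.06]]]'

```text
time: 27.95
tool_pos: [407.6, -357.3, 216.3]
tcp_rot: [179.9, -0.0, 4.3]
ft_force: [-0.2, 0.8, 0.1]
finger_gap: 60.1
grip_force: 0.0
```

```bash
python3 - <<'E'
from h import *
from bench import sense,optics
b=optics.snapshot("top");print("case",ray(b,(143.1,320.7),85)); print(sense()["tool_pos"],sense()["tcp_rot"])
E
```

```text
case [[467.11377805 338.68344235]]
[ 408.05953785 -355.19964441  215.95005487] [ 1.79971670e+02 -2.17636405e-02  4.35794743e+00]
```

Request:
servo_tool --plan '[[[0,0,0,0,0.06],[0,0,-0.02,0,0.06],[0,0,-0.02,0,0.06],[0,0,-0.01,0,0.06],[0,0,0,0,0.06],[0,0,0,0,0.06]]]'

```text
time: 28.6
tool_pos: [408.8, -353.0, 166.0]
tcp_rot: [180.0, -0.0, 4.5]
ft_force: [0.4, -0.3, 0.5]
finger_gap: 60.3
grip_force: 0.0
```

Request:
servo_tool --plan '[[[0,0,-0.02,0,0.06],[0,0,-0.015,0,0.06],[0,0,-0.01,0,0.06],[0,0,-0.0055,0,0.06],[0,0,0,0,0.06],[0,0,0,0,0.03],[0,0,0,0,0.03],[0,0,0,0,0.03],[0,0,0,0,0.03],[0,0,0,0,0.03]]]' --force 40

```text
time: 29.6
tool_pos: [408.7, -353.9, 115.6]
tcp_rot: [179.9, -0.0, 4.5]
ft_force: [0.2, -0.8, 3.0]
finger_gap: 43.4
grip_force: 41.5
```

Request:
servo_tool --plan '[[[0,0,0.01,0,0.03],[0,0,0.02,0,0.03],[0,0,0.03,0,0.03],[0,0,0.015,0,0.03],[0,0,0,0,0.03]]]'

```text
time: 30.1
tool_pos: [409.5, -354.7, 193.0]
tcp_rot: [179.8, -0.2, 4.5]
ft_force: [0.6, -0.7, -2.4]
finger_gap: 43.6
grip_force: 41.2
```

Request:
servo_tool --plan '[[[0,0.02,0,0,0.03],[0.007,0.0415,0,0,0.03],[0.007,0.0415,0,0,0.03],[0.007,0.0415,0,0,0.03],[0.007,0.0415,0,0,0.03],[0.007,0.0415,0,0,0.03],[0.007,0.0415,0,0,0.03],[0.007,0.0415,0,0,0.03],[0.007,0.0415,0,0,0.03],[0.007,0.0415,0,0,0.03]]]'

```text
time: 31.1
tool_pos: [470.5, 41.7, 188.4]
tcp_rot: [-180.0, 0.1, 4.5]
ft_force: [0.6, -0.8, -1.9]
finger_gap: 43.7
grip_force: 41.4
```

Request:
servo_tool --plan '[[[0.007,0.0415,0,0,0.03],[0,0.0195,0,0,0.03],[0,0,0,0,0.03],[0,0,-0.015,0,0.03],[0,0,-0.015,0,0.03],[0,0,-0.01,0,0.03],[0,0,-0.005,0,0.03],[0,0,-0.003,0,0.03],[0,0,0,0,0.03],[0,0,0,0,0.03]]]'

```text
time: 32.1
tool_pos: [478.7, 100.9, 142.4]
tcp_rot: [-180.0, -0.1, 4.5]
ft_force: [-0.2, 0.3, -2.8]
finger_gap: 43.7
grip_force: 41.6
```

Request:
servo_tool --plan '[[[0,0,-0.0012,0,0.03],[0,0,-0.001,0,0.03],[0,0,0,0,0.03],[0,0,0,0,0.03]]]'

```text
time: 32.5
tool_pos: [478.9, 101.0, 140.6]
tcp_rot: [180.0, -0.1, 4.5]
ft_force: [-2.6, -1.1, 5.4]
finger_gap: 43.3
grip_force: 42.4
```

Request:
servo_tool --plan '[[[0,0,0,0,0.06],[0,0,0,0,0.06],[0,0,0,0,0.06],[0,0,0,0,0.06],[0,0,0.01,0,0.06],[0,0,0.02,0,0.06],[0,0,0.03,0,0.06],[0,0,0.01,0,0.06],[0,0,0,0,0.05]]]'

```text
time: 33.4
tool_pos: [479.7, 101.1, 212.2]
tcp_rot: [-180.0, -0.3, 4.5]
ft_force: [0.3, 0.5, -0.3]
finger_gap: 49.8
grip_force: 0.0
```

Request:
servo_tool --plan '[[[0,-0.02,0,0,0.05],[0.006,-0.0415,0,0,0.05],[0.006,-0.0415,0,0,0.05],[0.006,-0.0415,0,0,0.05],[0.006,-0.0415,0,0,0.05],[0.006,-0.0415,0,0,0.05],[0.006,-0.0415,0,0,0.05],[0.006,-0.0415,0,0,0.05],[0.006,-0.0415,0,0,0.05],[0.006,-0.0415,0,0,0.05]]]'

```text
time: 34.4
tool_pos: [531.7, -293.9, 207.8]
tcp_rot: [-179.9, 0.1, 4.5]
ft_force: [0.3, -0.2, 0.6]
finger_gap: 50.0
grip_force: 0.0
```

Request:
servo_tool --plan '[[[0.006,-0.0415,0,0,0.05],[0,-0.018,0,0,0.05],[0,0,0,0,0.05],[0,0,-0.02,0,0.05],[0,0,-0.02,0,0.05],[0,0,0,0,0.05],[0,0,0,0,0.05]]]'

```text
time: 35.1
tool_pos: [537.9, -350.8, 168.6]
tcp_rot: [-179.9, 0.1, 4.5]
ft_force: [0.2, 0.4, 0.3]
finger_gap: 49.9
grip_force: 0.0
```

Request:
servo_tool --plan '[[[0,0,-0.02,0,0.05],[0,0,-0.015,0,0.05],[0,0,-0.01,0,0.05],[0,0,-0.0045,0,0.05],[0,0,0,0,0.05],[0,0,0,0,0.02],[0,0,0,0,0.02],[0,0,0,0,0.02],[0,0,0,0,0.02],[0,0,0,0,0.02]]]' --force 50

```text
time: 36.1
tool_pos: [538.8, -352.2, 121.1]
tcp_rot: [180.0, -0.1, 4.5]
ft_force: [-0.5, 3.3, 5.8]
finger_gap: 32.2
grip_force: 50.5
```

Request:
servo_tool --plan '[[[0,0,0.01,0,0.02],[0,0,0.02,0,0.02],[0,0,0.03,0,0.02],[0,0,0.015,0,0.02],[0,0,0,0,0.02]]]'

```text
time: 36.6
tool_pos: [539.6, -353.2, 198.5]
tcp_rot: [179.8, -0.2, 4.5]
ft_force: [-0.8, -1.1, -3.0]
finger_gap: 32.3
grip_force: 50.2
```

Request:
servo_tool --plan '[[[0,0.02,0,0,0.02],[-0.006,0.0315,0,0,0.02],[-0.006,0.0315,0,0,0.02],[-0.006,0.0315,0,0,0.02],[-0.006,0.0315,0,0,0.02],[-0.006,0.0315,0,0,0.02],[-0.006,0.0315,0,0,0.02],[-0.006,0.0315,0,0,0.02],[-0.006,0.0315,0,0,0.02],[0,0.0175,0,0,0.02]]]'

```text
time: 37.6
tool_pos: [488.6, -60.3, 193.2]
tcp_rot: [-179.9, 0.2, 4.5]
ft_force: [-0.1, -1.0, -3.8]
finger_gap: 32.4
grip_force: 50.5
```

Request:
servo_tool --plan '[[[0,0,0,0,0.02],[0,0,-0.015,0,0.02],[0,0,-0.015,0,0.02],[0,0,-0.01,0,0.02],[0,0,-0.005,0,0.02],[0,0,-0.003,0,0.02],[0,0,-0.0012,0,0.02],[0,0,-0.001,0,0.02],[0,0,0,0,0.02],[0,0,0,0,0.02]]]'

```text
time: 38.6
tool_pos: [490.8, -62.8, 146.1]
tcp_rot: [180.0, -0.1, 4.5]
ft_force: [-4.9, 0.3, 6.1]
finger_gap: 32.7
grip_force: 51.6
```

Request:
servo_tool --plan '[[[0,0,0,0,0.05],[0,0,0,0,0.05],[0,0,0,0,0.05],[0,0,0,0,0.05],[0,0,0.01,0,0.05],[0,0,0.02,0,0.05],[0,0,0.03,0,0.05],[0,0,0.005,0,0.06],[0,0,0,0,0.06]]]'

```text
time: 39.5
tool_pos: [491.4, -62.7, 212.1]
tcp_rot: [179.9, -0.2, 4.5]
ft_force: [-0.8, -0.8, -0.9]
finger_gap: 59.9
grip_force: 0.0
```

Request:
servo_tool --plan '[[[0,-0.02,0,0,0.06],[-0.0021,-0.0315,0,0,0.06],[-0.0021,-0.0315,0,0,0.06],[-0.0021,-0.0315,0,0,0.06],[-0.0021,-0.0315,0,0,0.06],[-0.0021,-0.0315,0,0,0.06],[-0.0021,-0.0315,0,0,0.06],[-0.0021,-0.0315,0,0,0.06],[-0.0021,-0.0315,0,0,0.06],[0,-0.019,0,0,0.06]]]'

```text
time: 40.5
tool_pos: [472.4, -355.3, 208.5]
tcp_rot: [-179.9, 0.1, 4.4]
ft_force: [0.0, 0.9, -0.2]
finger_gap: 60.0
grip_force: 0.0
```

Request:
servo_tool --plan '[[[0,0,0,0,0.06],[0,0,-0.02,0,0.06],[0,0,-0.02,0,0.06],[0,0,0,0,0.06],[0,0,0,0,0.06]]]'

```text
time: 41.0
tool_pos: [473.2, -352.4, 169.2]
tcp_rot: [-179.9, 0.1, 4.5]
ft_force: [0.5, 0.3, 0.3]
finger_gap: 60.2
grip_force: 0.0
```

```bash
python3 - <<'E'
from h import *
from bench import optics,sense
a=optics.snapshot("scene");b=optics.snapshot("top");np.savez("top1.npz",**b)
A=cv2.resize(a["frame"][130:310,230:470],(400,300),interpolation=cv2.INTER_CUBIC)
B=cv2.resize(b["frame"][230:342,228:377],(399,300),interpolation=cv2.INTER_CUBIC)
cv2.imwrite("pics/p8.png",np.hstack([A,B])); print(sense()["tool_pos"],sense()["tcp_rot"])
E
```

```text
[ 474.02205065 -353.41092849  171.02435225] [ 1.79955018e+02 -4.60471256e-02  4.49750798e+00]
```

View pics/p8.png

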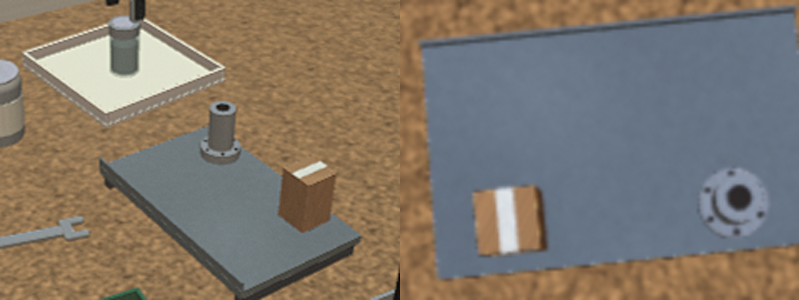

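The carton and hub are back upright in their places on the board, at (508,220) and (734,202). Jar last.

Request:
servo_tool --plan '[[[0,0,-0.02,0,0.06],[0,0,-0.015,0,0.06],[0,0,-0.01,0,0.06],[0,0,-0.0065,0,0.06],[0,0,0,0,0.06],[0,0,0,0,0.03],[0,0,0,0,0.03],[0,0,0,0,0.03],[0,0,0,0,0.03],[0,0,0,0,0.03]]]' --force 40

```text
time: 42.1
tool_pos: [473.8, -353.8, 119.1]
tcp_rot: [180.0, -0.0, 4.5]
ft_force: [0.2, -0.4, 1.4]
finger_gap: 45.0
grip_force: 41.2
```

Request:
servo_tool --plan '[[[0,0,0.01,0,0.03],[0,0,0.02,0,0.03],[0,0,0.03,0,0.03],[0,0,0.035,0,0.03],[0,0,0.015,0,0.03],[0,0,0,0,0.03]]]'

```text
time: 42.7
tool_pos: [474.7, -354.6, 231.9]
tcp_rot: [179.8, -0.2, 4.5]
ft_force: [0.2, 0.3, -0.9]
finger_gap: 45.1
grip_force: 41.3
```

Request:
servo_tool --plan '[[[0,0.02,0,0,0.03],[0.0015,0.041,0,0,0.03],[0.0015,0.041,0,0,0.03],[0.0015,0.041,0,0,0.03],[0.0015,0.041,0,0,0.03],[0.0015,0.041,0,0,0.03],[0.0015,0.041,0,0,0.03],[0.0015,0.041,0,0,0.03],[0.0015,0.041,0,0,0.03],[0,0.0217,0,0,0.03]]]'

```text
time: 43.7
tool_pos: [484.2, 19.0, 226.2]
tcp_rot: [-179.9, 0.2, 4.6]
ft_force: [0.4, -1.2, -1.5]
finger_gap: 45.1
grip_force: 41.7
```

Request:
servo_tool --plan '[[[0,0,0,0,0.03],[0,0,0,0,0.03],[0,0,-0.02,0,0.03],[0,0,-0.02,0,0.03],[0,0,-0.015,0,0.03],[0,0,-0.015,0,0.03],[0,0,0,0,0.03]]]'

```text
time: 44.4
tool_pos: [483.5, 15.1, 155.2]
tcp_rot: [-180.0, 0.3, 4.4]
ft_force: [-1.0, 0.3, -1.9]
finger_gap: 44.9
grip_force: 41.7
```

Request:
servo_tool --plan '[[[0,0,-0.008,0,0.03],[0,0,-0.004,0,0.03],[0,0,-0.002,0,0.03],[0,0,-0.001,0,0.03],[0,0,0,0,0.03],[0,0,0,0,0.03]]]'

```text
time: 45.0
tool_pos: [485.9, 16.1, 144.0]
tcp_rot: [180.0, -0.1, 4.5]
ft_force: [-0.8, -1.1, 0.9]
finger_gap: 45.3
grip_force: 41.8
```

Request:
servo_tool --plan '[[[0,0,-0.0007,0,0.03],[0,0,0,0,0.058],[0,0,0,0,0.058],[0,0,0,0,0.058],[0,0,0,0,0.058],[0,0,0.01,0,0.058],[0,0,0.02,0,0.058],[0,0,0.03,0,0.058],[0,0,0.04,0,0.058],[0,0,0.02,0,0.058]]]'

```text
time: 46.0
tool_pos: [486.7, 16.1, 267.3]
tcp_rot: [180.0, -0.3, 4.5]
ft_force: [1.3, -0.1, 1.3]
finger_gap: 58.1
grip_force: 0.0
```

Request:
servo_tool --plan '[[[0,-0.02,0,0,0.058],[0,-0.04,0,0,0.058],[0,-0.04,0,0,0.058],[0,-0.04,0,0,0.058],[0,-0.04,0,0,0.058],[0,-0.04,0,0,0.058],[0,-0.04,0,0,0.058],[0,-0.04,0,0,0.058],[0,-0.02,0,0,0.058],[0,0,0,0,0.058]]]'

```text
time: 47.0
tool_pos: [485.1, -306.2, 263.2]
tcp_rot: [180.0, -0.0, 4.3]
ft_force: [-0.7, 0.0, 0.2]
finger_gap: 58.1
grip_force: 0.0
```

```bash
python3 - <<'E'
from h import *
from bench import optics,sense
a=optics.snapshot("scene");b=optics.snapshot("top");t=dict(np.load("top0.npz"))
A=cv2.resize(a["frame"][130:310,230:470],(400,300),interpolation=cv2.INTER_CUBIC)
B=cv2.resize(b["frame"][230:342,228:377],(399,300),interpolation=cv2.INTER_CUBIC)
cv2.imwrite("pics/p9.png",np.hstack([A,B])); print(sense()["tool_pos"])
for n,s in(("start",t),("now",b)):
    f=s["frame"].astype(int); hsv=cv2.cvtColor(s["frame"],cv2.COLOR_BGR2HSV)
    def one(nm,m,x0,x1,y0,y1,z,amin):
        k=np.zeros((480,640),bool);k[y0:y1,x0:x1]=m[y0:y1,x0:x1]
        for c in blobs(k,amin): print(n,nm,ray(s,c.mean(0),z).round(1),rect(s,c,z))
    one("lid",f.sum(2)>540,295,333,285,332,110,30)
    one("carton",(hsv[...,0]<25)&(hsv[...,1]>60)|(f.sum(2)>480),252,288,297,329,100,100)
    one("bore",f.sum(2)<170,345,365,293,316,100,8)
E
```

```text
[ 485.50908861 -303.51060595  262.89704611]
start lid [[484.9  15.4]] [484.4  15.1  31.3  29.8  88.9]
start carton [[477.1  98.5]] [479.   98.8  47.5  44.5   5.5]
start bore [[491.  -63.1]] [490.9 -62.9  13.2  13.1  -1.1]
now lid [[485.1  16.2]] [485.4  16.1  33.2  31.6  88.9]
now carton [[477.7  98.4]] [478.6  98.6  47.7  45.    4.1]
now bore [[491.4 -62.5]] [491.4 -62.4  13.4  11.8  43.4]
```

View pics/p9.png

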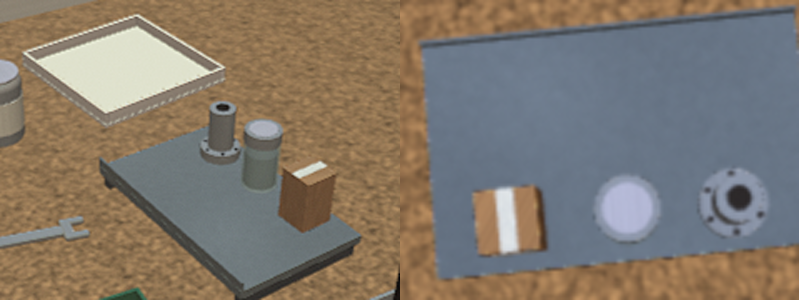

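All three are upright and within about 1 mm of where they started: carton (508,220), jar (627,208), hub (734,202). The arm is clear, so I'm handing in.

```bash
python3 -c "
from bench import r
print(r.hand_in())"
```

```text
the job is handed in; nothing more can be done
None
```

The job is handed in (no verdict came back): the case stands upright in the metal tray, and the jar, carton and hub are back on the board within about 1 mm of where they started; an early 13 N brush, probably against the jar's lid, left the jar in place.

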